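Set out the chain wheels in order of size

TASK

Set the four loose chain wheels out on the layout board in order of size, the smallest on the mark next to the red end block and the largest on the mark next to the grey one. Each wheel must lie flat, hub up, centred on its own mark, and be let go; leave the oil can standing where it is.

Things in the scene. Friction and masses are not known exactly. Their poses are not given: they have to be found in the camera images.
- wheel_s: bright steel chain wheel (sprocket), the smallest of the four, 11 teeth, lying flat with its round hub upward: toothed disc 51 mm across the teeth and 7 mm thick, on it a hub 28 mm in diameter, 40 mm high overall (the hub is the part from 7 to 40 mm), about 0.18 kg (hidden, varies by a quarter). Origin: centre of the underside; z up through the hub.
- wheel_m: bright steel chain wheel (sprocket), the second smallest, 14 teeth, lying flat with its round hub upward: toothed disc 63 mm across the teeth and 7 mm thick, on it a hub 34 mm in diameter, 40 mm high overall (the hub is the part from 7 to 40 mm), about 0.28 kg (hidden, varies by a quarter). Origin: centre of the underside; z up through the hub.
- wheel_l: bright steel chain wheel (sprocket), the second largest, 17 teeth, lying flat with its round hub upward: toothed disc 75 mm across the teeth and 7 mm thick, on it a hub 40 mm in diameter, 40 mm high overall (the hub is the part from 7 to 40 mm), about 0.42 kg (hidden, varies by a quarter). Origin: centre of the underside; z up through the hub.
- wheel_xl: bright steel chain wheel (sprocket), the largest, 21 teeth, lying flat with its round hub upward: toothed disc 91 mm across the teeth and 7 mm thick, on it a hub 46 mm in diameter, 40 mm high overall (the hub is the part from 7 to 40 mm), about 0.6 kg (hidden, varies by a quarter). Origin: centre of the underside; z up through the hub.
- mark_a: flat painted mark, a white spot 40 mm across in a blue ring 60 mm across, at the robot's left (+y) end of the row of four alike on a fixed plywood layout board (110 x 510 mm, 12 mm thick, lying on the bench). The marks are paint only, 105 mm apart along the board. Origin: centre of the mark, on the board's top face, 12 mm above the bench; x across the board, y along the row to the left, z up.
- mark_b: flat painted mark, a white spot 40 mm across in a blue ring 60 mm across, second from the left of four alike on a fixed plywood layout board (110 x 510 mm, 12 mm thick, lying on the bench). The marks are paint only, 105 mm apart along the board. Origin: centre of the mark, on the board's top face, 12 mm above the bench; x across the board, y along the row to the left, z up.
- mark_c: flat painted mark, a white spot 40 mm across in a blue ring 60 mm across, third from the left of four alike on a fixed plywood layout board (110 x 510 mm, 12 mm thick, lying on the bench). The marks are paint only, 105 mm apart along the board. Origin: centre of the mark, on the board's top face, 12 mm above the bench; x across the board, y along the row to the left, z up.
- mark_d: flat painted mark, a white spot 40 mm across in a blue ring 60 mm across, at the robot's right (-y) end of the row of four alike on a fixed plywood layout board (110 x 510 mm, 12 mm thick, lying on the bench). The marks are paint only, 105 mm apart along the board. Origin: centre of the mark, on the board's top face, 12 mm above the bench; x across the board, y along the row to the left, z up.
- red_end: red end block of the layout board, 90 x 20 mm and 22 mm tall, fixed on the board across one end, its centre 82.5 mm outside the centre of the nearest mark. It can be at either end; a grey block of the same size stands at the other end. Origin: centre of its underside, on the board's top face.
- oil_can: green and yellow oil can standing upright at the left of the work, 54 mm in diameter and 130 mm tall, to be left alone. Origin: centre of its underside. (Also near: a loose spanner lying on the bench and a blue parts bin, 160 x 110 x 60 mm, both at the right, beyond the work.)
Not all that is in view belongs to the job. What is shaped like the wheel_m but brown or pink is not meant.

How it is judged:
By the outcome, as a careful person would: the job done as asked, in the order asked, and still so for the second after the job is handed in, with the robot touching nothing.
It also fails if it takes over 83 s, if anything falls off the work surface, if the arm or the gripper's body presses on something with over 40 N, if the wrist force passes 120 N, or if a joint passes its speed limit or range.

ROBOT

A 6-joint arm with a two-finger parallel gripper is mounted at the origin on the work surface. World frame = base frame: x ahead of the robot, y to its left, z up, the work surface at z = 0. Lengths are in m, angles in degrees, forces in N, time in s.
With the tool pointing down it reaches from about 0.25 to 0.725 m from the base axis. Payload 9.7 kg.
Tool frame: the origin (TCP) lies at the very end of the fingers, on their centre line; the grasp point (between the pads) lies 19 mm behind it; z points along the fingers, y is the direction in which the jaws open and shut (so a half turn about z gives the same grasp; the last joint's range is limited). The gripper opens to 85 mm and grips with 20 to 120 N. Pads are 22 mm wide; open, the fingers measure 114 mm over their backs; the gripper's body (76 mm by 85 mm) begins 54 mm behind the grasp point. The pads swing forward as they close: fully open they stand 13 mm farther back than shut.
Start: joints at [0, 4.979, 10.078, 95.1, 0, 90], TCP at [0.55, -0, 0.231] pointing down, gripper open.
Joint ranges: [-179.16, 179.16], [-48.56, 103.87], [-65.8, 70.77], [-126.05, 130.52], [-82.76, 87.17], [-180, 180]. Speed limits (degrees/s): [127.2, 127.2, 147.25, 180, 180, 180].

INTERFACE

Orientations are given as [roll, pitch, yaw] about the fixed x, y, z axes, in that order (R = Rz(yaw) Ry(pitch) Rx(roll)).
In Python, from workcell import bot gives the robot as it stands.
- The arm moves only by the shell command python3 -m pendant 'ROWS' [FORCE]. ROWS is JSON, a list that holds one entry, the list of rows, each a list of 7 numbers: the shift along the tool's x, y, z in cm, then the turn, a rotation vector about the tool's x, y, z in rad, then the opening in per cent of the stroke, from 0 (shut) to 100 (fully open). In form: [[[dx, dy, dz, ax, ay, az, gripper], ...]]. A call has 1 to 5 rows; each row shifts and turns the pose as measured when the row begins, along the tool's axes as they then stand; what a row does not reach is not made up. A row lasts 1/12 s, in which the tool goes at most 41.7 mm and 7.16 degrees, less where a joint would pass 70% of its speed; a pose out of reach is approached as far as the arm can. A call with a gripper value outside its range is refused whole. The fingers move at their own pace and stop on an object; FORCE is the grip in N (left out, the last holds). Time passes only in rows, so rows that do not move let the fingers close. It gives the time, the measured TCP pose, the force and the opening at its end, in the units of the state.
- bot.get_obs(): the state, without advancing time (a new reading comes with each control period).
- bot.camera(name): name is "scene" or "side" or "wrist"; returns the picture (400x640x3 uint8, red, green, blue); there is no depth.
- bot.get_calibration(name): a dict with "intrinsics" (3x3 intrinsics, pixels), "pose" (4x4, takes a point from camera to world coordinates); the wrist camera has in their place "T_tool_cam" (4x4, takes a point from camera to tool coordinates, whose origin is the TCP and whose axes are the flange's). Camera axes: x right, y down, z forward; pixel columns grow to the right and rows downward; lengths in m; the calibration is good to about 2 mm. A picture is of the moment at which its call begins: read the wrist's pose just before it. get_calibration takes no time and is no camera call.
- bot.job_done(): hands the job in, once; it reports no verdict.
Trained networks look in the newest picture that a camera, given by its name, has taken for a name from the list of things; names that differ only in an ending like _2 or _b are one class to them, and where a whole thing is asked for, a point or a joint stands for the part that bears it (a point fixed in the world has none). Each returns a list of dicts, best first, with "confidence" (0 to 1); they miss things now and then, are a little off and sometimes report something else, mostly with a low value. They report only what shows in the picture. A call takes as long as a camera call. They do not tell look-alikes from the thing itself.
- bot.masks_of(camera, thing): "pixels" (400x640 bool, what is visible of it) and "extent" ([left, top, right, bottom] in pixels, round what is visible of it).
- bot.mark_of(camera, thing): "uv" ([column, row] in pixels: a listed point, or the origin of a listed thing).
The state is a dict: "time": time; "q": joint angles; "qd": joint speeds; "joint_efforts": joint torques, N m; "ee_pos": TCP position; "tcp_rot": TCP orientation; "wrist_force": force on the tool from outside, world axes, zero at the start; "torque": the same for the moment, N m; "opening": finger opening in m.
Only numpy, scipy, OpenCV 4.12 (cv2) and the standard library are available. Lean on these libraries where they do the work, as an engineer would, in place of code of your own. Each camera call takes 0.05 s, during which the arm holds its last target. There are 200 camera calls.

## Working session

There is one attempt and no reset: what is moved stays moved. The work goes in short steps, Python scripts to look and compute and a shell command to move; the robot and the scene stay as the last step left them, time stands still between calls to the robot, and variables do not carry over. Pictures are saved under pics/ and viewed, about 12 in all and at most 16, crops included, and the job is handed in when it is done.

```bash
mkdir -p pics; ls; python3 - <<'E'
from workcell import bot
import cv2,numpy as np
for n in("scene","side"):
    im=bot.camera(n); cv2.imwrite(f"pics/{n}0.png",im[:,:,::-1])
    c=bot.get_calibration(n); print(n,np.round(c["intrinsics"],1).tolist(),np.round(c["pose"],3).tolist())
c=bot.get_calibration("wrist");print(np.round(c["intrinsics"],1).tolist(),np.round(c["T_tool_cam"],3).tolist())
im=bot.camera("wrist"); cv2.imwrite("pics/wrist0.png",im[:,:,::-1])
o=bot.get_obs();print(o)
E
```

```text
pics
scene [[381.2, 0.0, 318.1], [0.0, 381.2, 204.3], [0.0, 0.0, 1.0]] [[0.116, 0.833, -0.542, 0.99], [0.993, -0.089, 0.077, 0.003], [0.016, -0.547, -0.837, 0.848], [0.0, 0.0, 0.0, 1.0]]
side [[370.5, 0.0, 317.0], [0.0, 370.5, 201.6], [0.0, 0.0, 1.0]] [[-0.954, -0.207, 0.218, 0.259], [-0.3, 0.685, -0.663, 0.793], [-0.012, -0.698, -0.716, 0.802], [0.0, 0.0, 0.0, 1.0]]
[[306.4, 0.0, 317.0], [0.0, 306.4, 204.0], [0.0, 0.0, 1.0]] [[-0.0, -0.952, -0.306, 0.079], [1.0, 0.0, -0.001, 0.0], [0.001, -0.306, 0.952, -0.143], [0.0, 0.0, 0.0, 1.0]]
{'time': 0.15, 'q': array([-8.58963858e-05,  5.00350110e+00,  1.00443162e+01,  9.51012316e+01,
       -7.19808542e-04,  9.00020078e+01]), 'qd': array([ 0.04232245, -0.08763371,  0.1927596 , -0.12164416,  0.05152649,
        0.00020812]), 'joint_efforts': array([-3.04631758e-03, -5.20762289e+01,  4.65044117e+01,  1.38444663e-02,
       -2.16874664e-04, -1.82086734e-05]), 'ee_pos': array([ 5.49808546e-01, -4.40472237e-06,  2.30744324e-01]), 'tcp_rot': array([-1.79939583e+02,  7.21925264e-04,  8.99979071e+01]), 'wrist_force': array([-1.27646729, -0.49873283, -0.48947951]), 'torque': array([0.03160476, 0.03345039, 0.00414219]), 'opening': 0.08565356456903714}
```

View pics/scene0.png

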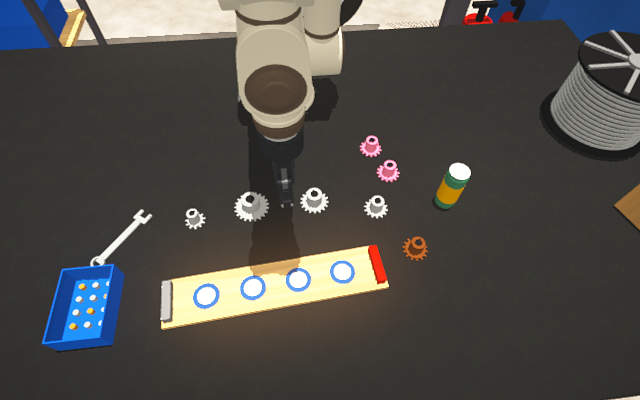

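View pics/side0.png

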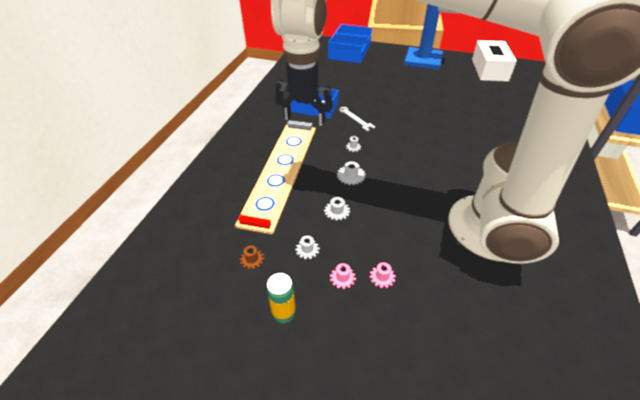

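Scene picture: red block at (377,265), which is the +y end, so mark_a takes the smallest; grey block at (166,300). Steel wheel candidates are (195,218), (251,206), (314,200) and (376,207). The pink ones at (371,146) and (388,171) and the brown one at (415,248) are decoys. The side view agrees.

```bash
cat > h.py <<'E'
from workcell import bot
import cv2,numpy as np
from scipy.spatial.transform import Rotation as R
def cam(n):
    c=bot.get_calibration(n);K=np.array(c["intrinsics"])
    if n!="wrist": return K,np.array(c["pose"])
    o=bot.get_obs();T=np.eye(4);T[:3,:3]=R.from_euler("xyz",o["tcp_rot"],degrees=True).as_matrix();T[:3,3]=o["ee_pos"]
    return K,T@np.array(c["T_tool_cam"])
def ray(KT,uv,z):
    K,T=KT;d=T[:3,:3]@np.linalg.solve(K,[uv[0],uv[1],1]);p=T[:3,3]
    return (p+d*(z-p[2])/d[2])[:2]
def proj(KT,P):
    K,T=KT;p=K@(T[:3,:3].T@(np.array(P)-T[:3,3]));return p[:2]/p[2]
def rim(KT,mask,zs=0.0035):  # min enclosing circle of mask mapped on disc mid plane -- biased by hub; returns centre,dia
    c=max(cv2.findContours(mask.astype(np.uint8),0,1)[0],key=cv2.contourArea)[:,0]
    P=np.array([ray(KT,u,zs) for u in c],np.float32)
    (x,y),r=cv2.minEnclosingCircle(P*1000);return x,y,2*r
E
python3 - <<'E'
from h import *
for n in("scene","side"):
    im=bot.camera(n);KT=cam(n)
    for t in("wheel_s","wheel_m","wheel_l","wheel_xl","oil_can"):
        for d in bot.mark_of(n,t): print(n,t,"mark",round(d["confidence"],2),np.round(d["uv"],1),np.round(1000*ray(KT,d["uv"],0)))
    for t in("wheel_s","wheel_m","wheel_l","wheel_xl"):
        for d in bot.masks_of(n,t): print(n,t,"mask",round(d["confidence"],2),d["extent"],np.round(rim(KT,d["pixels"])),int(d["pixels"].sum()))
    for t in("mark_a","red_end"):
        for d in bot.mark_of(n,t): print(n,t,round(d["confidence"],2),np.round(d["uv"],1),np.round(1000*ray(KT,d["uv"],.012)))
im=bot.camera("scene")[130:310,150:450]
cv2.imwrite("pics/crop.png",cv2.resize(im[:,:,::-1],None,fx=2.6,fy=2.6,interpolation=2))
E
```

```text
scene wheel_s mark 0.95 [415.8 252.1] [607. 304.]
scene wheel_s mark 0.88 [314.1 201.1] [430.  72.]
scene wheel_s mark 0.8 [384.9 172.7] [356. 281.]
scene wheel_s mark 0.59 [195.9 222.7] [ 464. -237.]
scene wheel_s mark 0.57 [369.6 149.2] [265. 254.]
scene wheel_s mark 0.56 [377.6 209. ] [473. 236.]
scene wheel_s mark 0.43 [442.4 203.5] [474. 412.]
scene wheel_m mark 0.95 [415.8 252.1] [607. 304.]
scene wheel_m mark 0.88 [314.1 201.1] [430.  72.]
scene wheel_m mark 0.8 [384.9 172.7] [356. 281.]
scene wheel_m mark 0.59 [195.9 222.7] [ 464. -237.]
scene wheel_m mark 0.57 [369.6 149.2] [265. 254.]
scene wheel_m mark 0.56 [377.6 209. ] [473. 236.]
scene wheel_m mark 0.43 [442.4 203.5] [474. 412.]
scene wheel_l mark 0.95 [415.8 252.1] [607. 304.]
scene wheel_l mark 0.88 [314.1 201.1] [430.  72.]
scene wheel_l mark 0.8 [384.9 172.7] [356. 281.]
scene wheel_l mark 0.59 [195.9 222.7] [ 464. -237.]
scene wheel_l mark 0.57 [369.6 149.2] [265. 254.]
scene wheel_l mark 0.56 [377.6 209. ] [473. 236.]
scene wheel_l mark 0.43 [442.4 203.5] [474. 412.]
scene wheel_xl mark 0.67 [252.3 207.2] [432. -9
[... 3687 characters left out ...]
 349.1, 219.0] [439.  60.  90.] 395
side wheel_l mask 0.91 [241.7, 248.0, 264.3, 268.2] [611. 296.  73.] 379
side wheel_l mask 0.77 [297.0, 237.2, 318.7, 256.8] [478. 223.  76.] 375
side wheel_l mask 0.69 [347.5, 134.0, 361.0, 149.0] [ 469. -261.   85.] 142
side wheel_l mask 0.57 [329.6, 267.1, 351.6, 286.2] [365. 282.  70.] 424
side wheel_l mask 0.56 [368.7, 262.9, 392.7, 287.4] [267. 249.  71.] 409
side wheel_xl mask 0.94 [339.0, 159.1, 365.6, 187.8] [ 436. -107.  108.] 447
side mark_a 0.73 [274.6 181.4] [654.  14.]
side mark_a 0.64 [292.  139.9] [ 677. -207.]
side mark_a 0.51 [267.2 203.9] [638. 112.]
side mark_a 0.43 [284.1 157.9] [ 667. -104.]
side red_end 0.52 [253.2 224.9] [644. 200.]
```

View pics/crop.png

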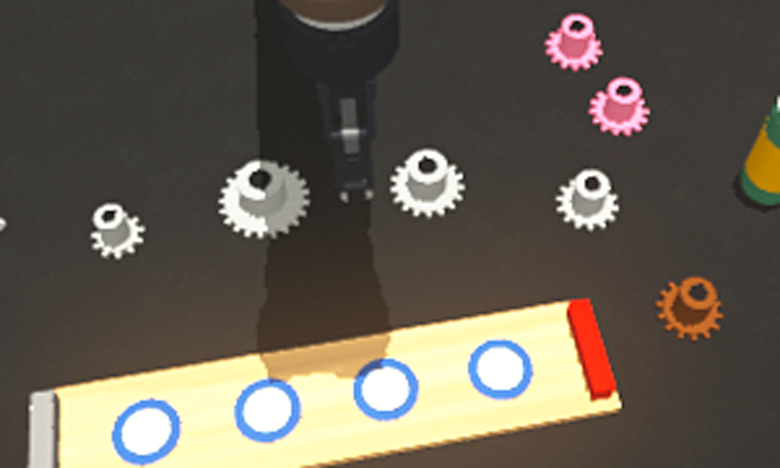

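Crop confirms: s=(195,218), xl=(251,206), l=(314,200), m=(376,207) by disc size (all bright steel). Now refining the marks with ring fits, and checking the wrist view.

```bash
cat >> h.py <<'E'
def rings(n,im,KT):
    hsv=cv2.cvtColor(im,cv2.COLOR_RGB2HSV);m=cv2.inRange(hsv,(100,90,60),(125,255,255))
    out=[]
    cs,hi=cv2.findContours(m,cv2.RETR_CCOMP,cv2.CHAIN_APPROX_NONE)
    for c,h in zip(cs,hi[0]):
        if h[3]>=0 or h[2]<0 or len(c)<30: continue
        P=np.array([ray(KT,u,.012) for u in c[:,0]],np.float32)*1000
        (x,y),(a,b),_=cv2.fitEllipse(P)
        if 45<a<80 and 45<b<80: out.append((round(x,1),round(y,1),round(a),round(b)))
    return sorted(out,key=lambda t:-t[1])
def wheels(im,KT):  # hub-top outline circles are hard; white blobs -> bright mask, rim on z=7mm
    hsv=cv2.cvtColor(im,cv2.COLOR_RGB2HSV)
    return hsv
E
python3 - <<'E'
from h import *
for n in("scene","side","wrist"):
    KT=cam(n);print(n,rings(n,bot.camera(n),KT))
KT=cam("wrist")
for nm,p in dict(s=(.466,-.237),xl=(.429,-.099),l=(.432,.073),m=(.469,.233)).items(): print(nm,np.round(proj(KT,(*p,0))))
E
```

```text
scene [(642.4, 113.5, 55, 56), (650.3, 9.0, 55, 56), (658.5, -96.1, 55, 56), (666.4, -200.5, 55, 56)]
side []
wrist [(643.7, 115.3, 58, 58), (651.4, 10.1, 58, 58), (659.0, -94.5, 57, 58)]
s [260. 330.]
xl [227. 245.]
l [216. 111.]
m [237. -54.]
```

View pics/wrist0.png

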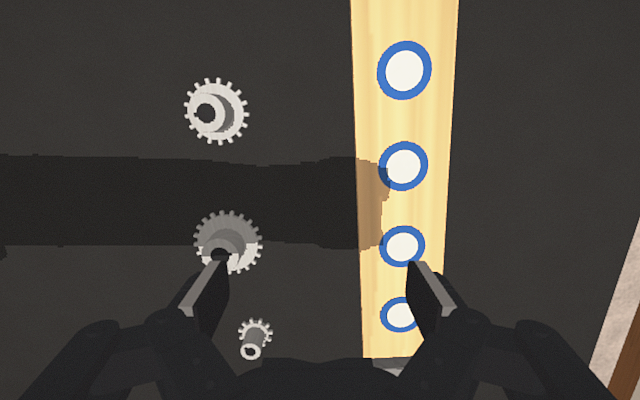

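Wrist view shows l at (217,111), xl at (227,243), s at (256,338); marks agree between scene and wrist within 2 mm, 105 mm apart. I'll fit the wheel silhouettes the same way.

```bash
cat >> h.py <<'E'
from scipy.optimize import minimize
SZ=dict(s=(51,28),m=(63,34),l=(75,40),xl=(91,46))
def sil(KT,p,D,H,z0=0,S=8):
    t=np.linspace(0,2*np.pi,48);m=np.zeros((400,640),np.uint8)
    for d,za,zb in((D-4,0,7),(H,0,40)):
        P=[(p[0]+d/2000*np.cos(a),p[1]+d/2000*np.sin(a),z0+z/1000) for z in(za,zb) for a in t]
        U=np.array([proj(KT,q) for q in P])
        cv2.fillConvexPoly(m,cv2.convexHull(np.round(U*16).astype(np.int32)),1,shift=4)
    return m
def fit(im,KT,nm,p0,z0=0):
    hsv=cv2.cvtColor(im,cv2.COLOR_RGB2HSV);b=((hsv[:,:,2]>80)&(hsv[:,:,1]<60)).astype(np.uint8)
    b=cv2.morphologyEx(b,cv2.MORPH_CLOSE,np.ones((9,9)))
    roi=cv2.dilate(sil(KT,p0,*SZ[nm],z0),np.ones((25,25)));b&=roi
    def f(p):
        m=sil(KT,p,*SZ[nm],z0);return 1-(m&b).sum()/((m|b).sum()+1)
    best=min((minimize(f,np.array(p0)+[dx,dy],method="Nelder-Mead",options=dict(initial_simplex=np.array(p0)+[[dx,dy],[dx+.006,dy],[dx,dy+.006]])) for dx in(-.008,.008) for dy in(-.008,.008)),key=lambda r:r.fun)
    return np.round(best.x*1000,1),round(1-best.fun,2)
P0=dict(s=(.466,-.237),xl=(.429,-.099),l=(.432,.073),m=(.469,.233))
E
python3 - <<'E'
from h import *
for n in("scene","side","wrist"):
    im=bot.camera(n);KT=cam(n)
    for k,p in P0.items():
        u=proj(KT,(*p,0))
        if 20<u[0]<620 and 20<u[1]<370:
            print(n,k,[(t,)+fit(im,KT,t,p)[:] for t in SZ] if n=="scene" else fit(im,KT,k,p))
E
```

```text
scene s [('s', array([ 458.5, -239.1]), np.float64(0.94)), ('m', array([ 454.1, -238.1]), np.float64(0.73)), ('l', array([ 448.6, -234.6]), np.float64(0.54)), ('xl', array([ 443.5, -229.3]), np.float64(0.39))]
scene xl [('s', array([ 440., -107.]), np.float64(0.4)), ('m', array([443.7, -99.6]), np.float64(0.55)), ('l', array([ 434.4, -100.7]), np.float64(0.74)), ('xl', array([431.5, -95.2]), np.float64(0.96))]
scene l [('s', array([443.4,  71.8]), np.float64(0.51)), ('m', array([437.4,  71.9]), np.float64(0.7)), ('l', array([432.7,  69.8]), np.float64(0.91)), ('xl', array([430.3,  63.8]), np.float64(0.73))]
scene m [('s', array([472.6, 229.5]), np.float64(0.71)), ('m', array([470.9, 229.4]), np.float64(0.93)), ('l', array([467.9, 229.5]), np.float64(0.76)), ('xl', array([460.9, 237.8]), np.float64(0.55))]
side s (array([ 463.2, -245.5]), np.float64(0.56))
side xl (array([435.3, -99. ]), np.float64(0.87))
side l (array([436.5,  67.7]), np.float64(0.92))
side m (array([474.2, 228.4]), np.float64(0.9))
wrist s (array([ 458.3, -237.5]), np.float64(0.94))
wrist xl (array([431.1, -93.5]), np.float64(0.82))
wrist l (array([432.9,  72.2]), np.float64(0.87))
```

Identities are clear from the fit scores (0.91–0.96 for the right size). Positions in mm: s (458.5,-238), m (471,230), l (433,71), xl (431,-94.5). Marks: a (643,114.5), b (651,9.7), c (659,-95.2), d (667,-200). Going for s.

```bash
python3 -m pendant '[[[-3.6,-1.4,0,0,0,0,100],[-3.6,-1.4,0,0,0,0,100],[-3.6,-1.4,0,0,0,0,100],[-3.6,-1.4,0,0,0,0,100],[-3.6,-1.4,0,0,0,0,100]]]' 60; python3 -c "
from h import *
o=bot.get_obs();print(o['time'],o['ee_pos'],o['tcp_rot'],o['opening'])"
```

```text
time: 2.12
ee_pos: [0.4803, -0.1797, 0.2299]
tcp_rot: [-180.0, -0.1, 90.7]
wrist_force: [0.8, 0.5, 0.3]
opening: 0.0856
2.1167 [ 0.48028622 -0.1797024   0.22987411] [-1.79999450e+02 -8.44829962e-02  9.07031868e+01] 0.08562308242880061
```

```bash
python3 -m pendant '[[[-2.9,-1.1,0,0,0,0,100],[-2.9,-1.1,0,0,0,0,100],[0,0,4,0,0,0,100],[0,0,4,0,0,0,100],[0,0,3,0,0,0,100]]]'; python3 -c "
from h import *
im=bot.camera('wrist');cv2.imwrite('pics/w1.png',im[:,:,::-1]);KT=cam('wrist');print(fit(im,KT,'s',(.4585,-.238)),bot.get_obs()['ee_pos'],bot.get_obs()['tcp_rot'])"
```

```text
time: 2.53
ee_pos: [0.4577, -0.2504, 0.125]
tcp_rot: [179.2, 0.4, 90.2]
wrist_force: [-0.1, -0.2, -0.4]
opening: 0.0855
(array([ 456.2, -233.5]), np.float64(0.81)) [ 0.45558504 -0.24899912  0.11874841] [179.65544728   0.21033781  90.18216918]
```

View pics/w1.png

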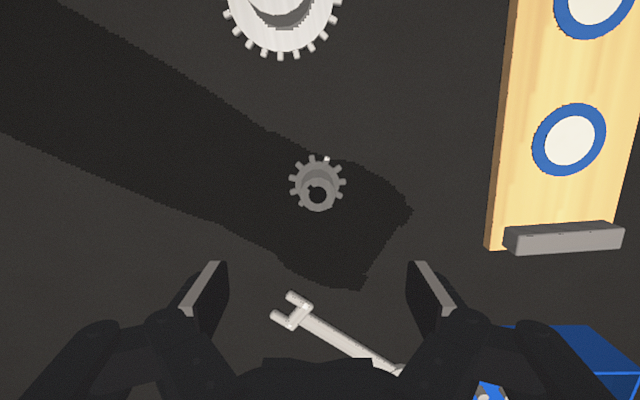

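The wheel is at (317,185), in the gripper's shadow, so the bright threshold was too high. I'll lower it and refit with the arm at rest.

```bash
sed -i 's/hsv\[:,:,2\]>80/hsv[:,:,2]>68/' h.py; python3 -c "
from h import *
KT=cam('wrist');im=bot.camera('wrist');print(fit(im,KT,'s',(.4585,-.238)),bot.get_obs()['ee_pos'],bot.get_obs()['tcp_rot'],rings('w',im,KT))
print(im[185,300:340:4].max(1), im[250,300:310].max(1))"
```

```text
(array([ 458.9, -237. ]), np.float64(0.83)) [ 0.45571782 -0.2485477   0.12189383] [179.65625826   0.2042419   90.22479141] [(667.6, -199.2, 59, 59)]
[132 119 106 133 131 130 129 133 127 112] [38 39 40 40 42 40 38 37 40 40]
```

```bash
python3 -m pendant '[[[1.1,0.3,2,0,0,0,100],[0,0,3,0,0,0,100],[0,0,2,0,0,0,100],[0,0,1,0,0,0,100],[0,0,0,0,0,0,100]]]'
```

```text
time: 3.05
ee_pos: [0.463, -0.2382, 0.0486]
tcp_rot: [179.2, 0.4, 90.3]
wrist_force: [0.5, -0.1, 0.2]
opening: 0.0853
```

```bash
python3 -m pendant '[[[0.1,-0.4,1.5,0,0,0,100],[0,0,1.5,0,0,0,100],[0,0,0.8,0,0,0,100],[0,0,0,0,0,0,100],[0,0,0,0,0,0,100]]]'
```

```text
time: 3.47
ee_pos: [0.4646, -0.2394, 0.0197]
tcp_rot: [178.7, 0.7, 90.4]
wrist_force: [0.6, -0.5, 0.7]
opening: 0.0855
```

```bash
cat > d.py <<'E'
from h import *
import sys
o=bot.get_obs();Rm=R.from_euler("xyz",o["tcp_rot"],degrees=True)
t=np.array([float(a) for a in sys.argv[1:4]])/1000
print("ee",np.round(o["ee_pos"]*1000,1),"rot",np.round(o["tcp_rot"],1),"F",np.round(o["wrist_force"],1),"open",round(o["opening"]*1000,1),"t",round(o["time"],2))
print("d cm",np.round(Rm.inv().apply(t-o["ee_pos"])*100,2),"rotvec",np.round((Rm.inv()*R.from_euler("xyz",[180,0,90],degrees=True)).as_rotvec(),3))
E
python3 d.py 458.7 -237.5 9
```

```text
ee [ 464.6 -239.4   19.7] rot [178.7   0.7  90.4] F [ 0.6 -0.5  0.7] open 85.5 t 3.47
d cm [ 0.2  -0.61  1.06] rotvec [0.023 0.012 0.007]
```

```bash
python3 -m pendant '[[[0.2,-0.6,0.5,0.023,0.012,0.007,100],[0,0,0.3,0,0,0,100],[0,0,0,0,0,0,100]]]'; python3 d.py 458.7 -237.5 9
```

```text
time: 3.72
ee_pos: [0.4599, -0.2381, 0.0146]
tcp_rot: [179.9, 0.0, 89.9]
wrist_force: [0.0, 0.8, -1.1]
opening: 0.0856
ee [ 459.9 -238.1   14.6] rot [179.9   0.   89.9] F [ 0.   0.8 -1.1] open 85.6 t 3.72
d cm [ 0.06 -0.12  0.56] rotvec [ 0.001  0.001 -0.001]
```

```bash
python3 -m pendant '[[[0.1,-0.1,0.5,0,0,0,100],[0,0,0.1,0,0,0,50],[0,0,0,0,0,0,20],[0,0,0,0,0,0,10],[0,0,0,0,0,0,10]]]' 60;python3 d.py 458.7 -237.5 9;  python3 -m pendant '[[[0,0,0,0,0,0,0],[0,0,0,0,0,0,0],[0,0,0,0,0,0,0]]]' 60;python3 d.py 458.7 -237.5 9
```

```text
time: 4.13
ee_pos: [0.459, -0.2372, 0.0085]
tcp_rot: [179.9, 0.0, 89.9]
wrist_force: [-0.2, 0.1, -0.6]
opening: 0.0386
ee [ 459.  -237.2    8.5] rot [179.9   0.   89.9] F [-0.2  0.1 -0.6] open 38.6 t 4.13
d cm [-0.03 -0.03 -0.05] rotvec [ 0.001  0.001 -0.001]
time: 4.38
ee_pos: [0.4591, -0.2372, 0.0088]
tcp_rot: [179.9, 0.1, 89.9]
wrist_force: [0.8, -0.9, -1.2]
opening: 0.0264
ee [ 459.1 -237.2    8.8] rot [1.799e+02 1.000e-01 8.990e+01] F [ 0.8 -0.9 -1.2] open 26.4 t 4.38
d cm [-0.03 -0.04 -0.02] rotvec [ 0.002  0.001 -0.001]
```

```bash
python3 -m pendant '[[[0,0,-2,0,0,0,0],[0,0,-4,0,0,0,0],[0,0,-3,0,0,0,0],[2,1,-1,0,0,0,0],[3.3,1.7,0,0,0,0,0]]]';  python3 -m pendant '[[[3.5,1.8,0,0,0,0,0],[3.5,1.8,0,0,0,0,0],[3.5,1.8,0,0,0,0,0],[3.5,1.8,0,0,0,0,0],[3.5,1.8,0,0,0,0,0]]]';python3 d.py 643 114.5 100
```

```text
time: 4.8
ee_pos: [0.4824, -0.1858, 0.1098]
tcp_rot: [-179.7, -0.1, 89.6]
wrist_force: [-0.2, -0.3, -2.0]
opening: 0.0266
time: 5.22
ee_pos: [0.577, -0.0059, 0.1118]
tcp_rot: [-179.9, 0.0, 89.2]
wrist_force: [0.6, -0.7, -2.7]
opening: 0.0263
ee [577.   -5.9 111.8] rot [-179.9    0.    89.2] F [ 0.6 -0.7 -2.7] open 26.3 t 5.22
d cm [12.13  6.44  1.17] rotvec [-0.001  0.    -0.014]
```

```bash
python3 -m pendant '[[[3.4,1.8,0.3,0,0,0,0],[3.3,1.8,0.3,0,0,0,0],[2.6,1.4,0.3,0,0,0,0],[1.2,0.6,0.3,0,0,0,0],[0,0,0,0,0,0,0]]]';  python3 d.py 643 114.5 60
```

```text
time: 5.63
ee_pos: [0.6377, 0.1116, 0.0965]
tcp_rot: [-179.8, -0.0, 89.6]
wrist_force: [-0.9, -0.5, -1.8]
opening: 0.0262
ee [637.7 111.6  96.5] rot [-179.8   -0.    89.6] F [-0.9 -0.5 -1.8] open 26.2 t 5.63
d cm [0.29 0.54 3.65] rotvec [-0.003 -0.001 -0.007]
```

```bash
python3 -m pendant '[[[0.3,0.5,2,-0.003,-0.001,-0.007,0],[0,0,1.2,0,0,0,0],[0,0,0,0,0,0,0]]]'; cat > hand.py <<'E'
from h import *
import sys
nm=sys.argv[1];dz=float(sys.argv[2])/1000
KT=cam("wrist");o=bot.get_obs();im=bot.camera("wrist");cv2.imwrite(f"pics/hand_{nm}.png",im[:,:,::-1])
print("ee",o["ee_pos"]*1000,"wheel",fit(im,KT,nm,o["ee_pos"][:2],o["ee_pos"][2]-dz),"rings",rings("wrist",im,KT))
E
python3 hand.py s 8.8; python3 d.py 643 114.5 23
```

```text
time: 5.88
ee_pos: [0.642, 0.1141, 0.0628]
tcp_rot: [-179.9, 0.1, 90.1]
wrist_force: [-1.0, -0.2, -2.0]
opening: 0.0264
ee [642.04354214 114.14935983  62.75228446] wheel (array([642. , 115.5]), np.float64(0.72)) rings []
ee [642.1 114.   63.6] rot [-1.799e+02  1.000e-01  9.010e+01] F [-0.5 -0.3 -2.1] open 26.2 t 5.93
d cm [0.06 0.1  4.06] rotvec [-0.001  0.001  0.001]
```

View pics/hand_s.png

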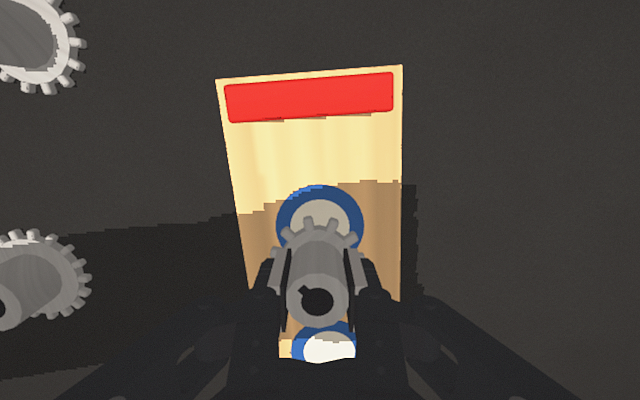

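The wheel is held level over mark a (hub at (318,297)). Lowering it.

```bash
python3 -m pendant '[[[0,0.1,1.5,0,0,0,0],[0,0,1.3,0,0,0,0],[0,0,0.6,0,0,0,0],[0,0,0.3,0,0,0,0],[0,0,0,0,0,0,0]]]';  python3 d.py 643 114.5 21.3
```

```text
time: 6.35
ee_pos: [0.6427, 0.1099, 0.0285]
tcp_rot: [179.9, 0.1, 89.8]
wrist_force: [-0.5, -0.7, -1.1]
opening: 0.0265
ee [642.7 109.9  28.5] rot [1.799e+02 1.000e-01 8.980e+01] F [-0.5 -0.7 -1.1] open 26.5 t 6.35
d cm [0.46 0.03 0.72] rotvec [ 0.001  0.001 -0.004]
```

```bash
python3 -m pendant '[[[0.45,0,0.3,0,0,-0.004,0],[0,0,0.2,0,0,0,0],[0,0,0,0,0,0,0]]]';  python3 d.py 643 114.3 21.3
```

```text
time: 6.6
ee_pos: [0.6432, 0.1144, 0.0248]
tcp_rot: [179.8, 0.0, 90.0]
wrist_force: [0.1, 0.5, -2.8]
opening: 0.0264
ee [643.2 114.4  24.8] rot [179.8   0.   90. ] F [ 0.1  0.5 -2.8] open 26.4 t 6.6
d cm [-0.01 -0.02  0.35] rotvec [ 0.003  0.001 -0.   ]
```

```bash
python3 -m pendant '[[[0,0,0.4,0,0,0,0],[0,0,0.1,0,0,0,0],[0,0,0,0,0,0,0]]]';  python3 d.py 643 114.5 21.3
```

```text
time: 6.85
ee_pos: [0.644, 0.1148, 0.0209]
tcp_rot: [179.7, 0.0, 90.0]
wrist_force: [0.3, 0.6, -2.9]
opening: 0.0263
ee [644.  114.8  20.9] rot [179.7   0.   90. ] F [ 0.3  0.6 -2.9] open 26.3 t 6.85
d cm [-0.03 -0.1  -0.04] rotvec [0.005 0.001 0.   ]
```

```bash
python3 -m pendant '[[[0,-0.1,0.2,0.005,0,0,0],[0,0,0.1,0,0,0,0],[0,0,0,0,0,0,0]]]'; python3 d.py 643 114.5 21.3; python3 -m pendant '[[[0,0,0,0,0,0,40],[0,0,0,0,0,0,60],[0,0,0,0,0,0,60],[0,0,0,0,0,0,60],[0,0,-1,0,0,0,60]]]';  python3 -m pendant '[[[0,0,-3,0,0,0,70],[0,0,-3,0,0,0,100],[2,-2.5,-1,0,0,0,100],[2,-3,0,0,0,0,100],[2,-3,0,0,0,0,100]]]';python3 d.py 471 230 100
```

```text
time: 7.1
ee_pos: [0.6445, 0.115, 0.0211]
tcp_rot: [179.8, 0.0, 90.0]
wrist_force: [0.9, -0.3, -1.0]
opening: 0.0264
ee [644.5 115.   21.1] rot [179.8   0.   90. ] F [ 0.9 -0.3 -1. ] open 26.4 t 7.1
d cm [-0.05 -0.15 -0.02] rotvec [0.004 0.    0.   ]
time: 7.52
ee_pos: [0.6436, 0.1149, 0.0295]
tcp_rot: [179.9, 0.0, 90.0]
wrist_force: [-0.6, -0.1, -0.7]
opening: 0.0514
time: 7.93
ee_pos: [0.5607, 0.1731, 0.1056]
tcp_rot: [179.7, 0.0, 89.7]
wrist_force: [0.1, 0.7, -0.0]
opening: 0.0854
ee [560.7 173.1 105.6] rot [179.7   0.   89.7] F [ 0.1  0.7 -0. ] open 85.4 t 7.93
d cm [ 5.63 -9.    0.52] rotvec [ 0.005  0.    -0.006]
```

```bash
python3 -m pendant '[[[1.9,-3,0,0.005,0,-0.006,100],[1.9,-3,0,0,0,0,100],[1.2,-2,0,0,0,0,100],[0.4,-0.7,0,0,0,0,100],[0,0,0,0,0,0,100]]]';python3 hand.py m -100 >/dev/null; python3 - <<'E'
from h import *
im=bot.camera("wrist");KT=cam("wrist");print(fit(im,KT,"m",(.471,.23)))
im=bot.camera("scene");KT=cam("scene");print(fit(im,KT,"m",(.471,.23)),fit(im,KT,"s",(.643,.1145),.012))
E
python3 d.py 471 230 100
```

```text
time: 8.35
ee_pos: [0.4666, 0.2322, 0.1114]
tcp_rot: [179.7, -0.2, 90.2]
wrist_force: [0.2, -0.2, 0.0]
opening: 0.085
(array([467.3, 241. ]), np.float64(0.68))
(array([471.2, 229.6]), np.float64(0.81)) (array([646.2, 104.8]), np.float64(0.29))
ee [468.5 231.  110.7] rot [179.7  -0.2  90.1] F [ 0.1 -0.1  0.9] open 85.3 t 8.5
d cm [-0.11  0.24  1.07] rotvec [ 0.004 -0.003  0.001]
```

View pics/hand_m.png

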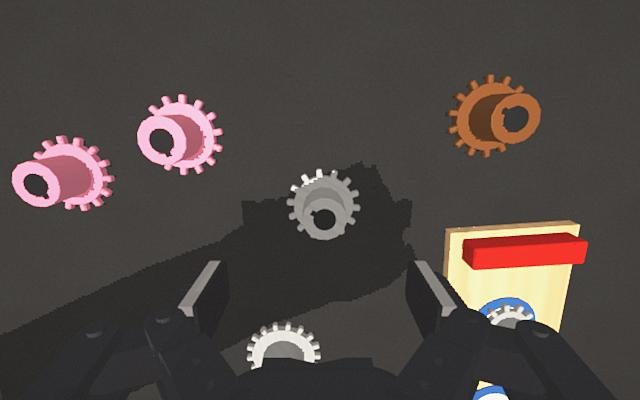

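Steel wheel m is at (323,205), with pinks at left and brown at right, so it's the right one. I'll refit with a better threshold.

```bash
sed -i 's/hsv\[:,:,2\]>68/hsv[:,:,2]>88/' h.py; python3 -c "
from h import *
im=bot.camera('wrist');KT=cam('wrist');print(fit(im,KT,'m',(.471,.23)))"; python3 d.py 471 230 30
```

```text
(array([472. , 231.1]), np.float64(0.84))
ee [468.6 230.8 110.4] rot [179.8  -0.2  90. ] F [-0.5 -0.3  0.7] open 85.5 t 8.55
d cm [-0.1   0.21  8.04] rotvec [ 0.004 -0.003  0.001]
```

```bash
python3 -m pendant '[[[0,0.3,2,0.004,-0.003,0,100],[0,0,3,0,0,0,100],[0,0,2,0,0,0,100],[0,0,0.8,0,0,0,100],[0,0,0,0,0,0,100]]]';python3 d.py 471.5 230.5 9
```

```text
time: 8.97
ee_pos: [0.4778, 0.2276, 0.03]
tcp_rot: [179.9, 0.0, 89.6]
wrist_force: [0.1, -0.3, 0.7]
opening: 0.0856
ee [477.8 227.6  30. ] rot [179.9   0.   89.6] F [ 0.1 -0.3  0.7] open 85.6 t 8.97
d cm [ 0.29 -0.64  2.1 ] rotvec [ 0.002  0.    -0.006]
```

```bash
python3 -m pendant '[[[0.3,-0.6,0.8,0.002,0,-0.006,100],[0,0,0.7,0,0,0,100],[0,0,0.3,0,0,0,100],[0,0,0,0,0,0,100]]]';python3 d.py 471.5 230.5 9
```

```text
time: 9.3
ee_pos: [0.4733, 0.2303, 0.0123]
tcp_rot: [179.9, -0.0, 89.9]
wrist_force: [-0.1, -0.4, 0.5]
opening: 0.0858
ee [473.3 230.3  12.3] rot [179.9  -0.   89.9] F [-0.1 -0.4  0.5] open 85.8 t 9.3
d cm [ 0.02 -0.18  0.33] rotvec [ 0.001 -0.    -0.002]
```

```bash
python3 -m pendant '[[[0,-0.2,0.3,0,0,0,60],[0,0,0,0,0,0,30],[0,0,0,0,0,0,20],[0,0,0,0,0,0,0],[0,0,0,0,0,0,0]]]' 60;python3 -m pendant '[[[0,0,0,0,0,0,0],[0,0,0,0,0,0,0]]]' 60; python3 d.py 651 10 100
```

```text
time: 9.72
ee_pos: [0.4723, 0.2312, 0.0116]
tcp_rot: [179.7, -0.1, 89.9]
wrist_force: [-0.0, 0.1, -1.1]
opening: 0.0326
time: 9.88
ee_pos: [0.4723, 0.2312, 0.0117]
tcp_rot: [179.7, -0.1, 89.9]
wrist_force: [-0.0, -0.0, -1.8]
opening: 0.0325
ee [472.3 231.2  11.7] rot [ 1.797e+02 -1.000e-01  8.990e+01] F [-0.  -0.  -1.8] open 32.5 t 9.88
d cm [-22.08  17.94  -8.79] rotvec [ 0.005 -0.002 -0.001]
```

```bash
python3 -m pendant '[[[0,0,-2,0,0,0,0],[0,0,-4,0,0,0,0],[0,0,-3,0,0,0,0],[-2,1.5,-0.5,0,0,0,0],[-3,2.4,0,0,0,0,0]]]' >/dev/null;  python3 -m pendant '[[[-3,2.5,0,0,0,0,0],[-3,2.5,0,0,0,0,0],[-3,2.5,0,0,0,0,0],[-2.8,2.3,0,0,0,0,0],[-2,1.6,0,0,0,0,0]]]';python3 d.py 651 9.7 65
```

```text
time: 10.72
ee_pos: [0.6268, 0.0388, 0.1093]
tcp_rot: [179.9, -0.0, 90.5]
wrist_force: [-0.7, 0.1, -2.1]
opening: 0.0323
ee [626.8  38.8 109.3] rot [179.9  -0.   90.5] F [-0.7  0.1 -2.1] open 32.3 t 10.72
d cm [-2.93  2.39  4.43] rotvec [ 0.001 -0.001  0.009]
```

```bash
python3 -m pendant '[[[-1.5,1.2,1,0,0,0,0],[-1,0.9,1,0,0,0.009,0],[-0.4,0.3,1,0,0,0,0],[0,0,0.5,0,0,0,0],[0,0,0,0,0,0,0]]]' >/dev/null; python3 hand.py m 11.7;python3 d.py 651 9.7 25
```

```text
ee [654.0284955    2.59926221  69.70583195] wheel (array([653.4,   2.4]), np.float64(0.73)) rings []
ee [653.9   2.9  70.1] rot [-179.9   -0.    89.6] F [-0.4  0.5 -3.3] open 32.4 t 11.18
d cm [ 0.68 -0.29  4.51] rotvec [-0.002 -0.    -0.007]
```

View pics/hand_m.png

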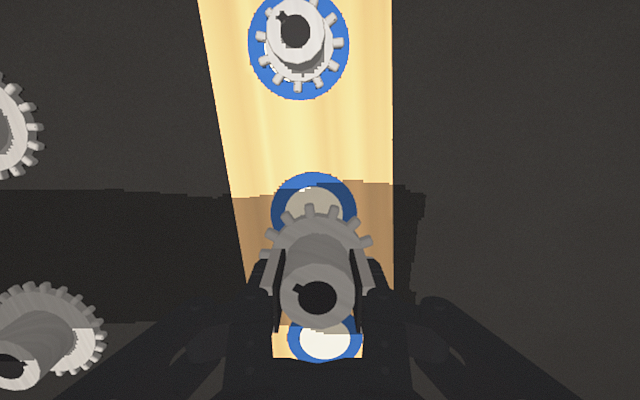

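Wheel s sits centred in its ring at (298,45). Wheel m is held level, centred in the hand.

```bash
python3 -m pendant '[[[0.7,-0.3,1.5,-0.002,0,-0.007,0],[0.1,0,1.4,0,0,0,0],[0.1,0,0.8,0,0,0,0],[0.1,0,0.2,0,0,0,0],[0,0,0,0,0,0,0]]]' >/dev/null; python3 d.py 651 9.7 23.7
```

```text
ee [649.6  17.8  33.3] rot [179.8  -0.   90.4] F [ 0.2  0.1 -3.3] open 32.4 t 11.6
d cm [-0.82  0.13  0.96] rotvec [ 0.003 -0.001  0.006]
```

```bash
python3 -m pendant '[[[-0.8,0.1,0.3,0.003,0,0.006,0],[0,0,0.2,0,0,0,0],[0,0,0,0,0,0,0]]]' >/dev/null; python3 d.py 651 9.7 23.7
```

```text
ee [651.3  10.   30.3] rot [179.9  -0.   90.1] F [-0.5  0.8 -1.7] open 32.4 t 11.85
d cm [-0.03 -0.04  0.66] rotvec [ 0.003 -0.001  0.001]
```

```bash
python3 -m pendant '[[[0,0,0.4,0,0,0,0],[0,0,0.3,0,0,0,0],[0,0,0,0,0,0,0]]]' >/dev/null; python3 d.py 651 9.7 23.7
```

```text
ee [652.2   9.3  23.9] rot [179.7  -0.   90. ] F [-0.5 -0.  -2.1] open 32.6 t 12.1
d cm [ 0.04 -0.12  0.01] rotvec [ 0.004 -0.001 -0.   ]
```

```bash
python3 -m pendant '[[[0,-0.1,0.1,0.004,0,0,0],[0,0,0.1,0,0,0,0],[0,0,0,0,0,0,0]]]' >/dev/null; python3 d.py 651 9.7 23.7; python3 -m pendant '[[[0,0,0,0,0,0,45],[0,0,0,0,0,0,65],[0,0,0,0,0,0,65],[0,0,0,0,0,0,65],[0,0,-1,0,0,0,65]]]';  python3 -m pendant '[[[0,0,-3,0,0,0,70],[0,0,-3,0,0,0,100],[0.6,-2.5,-1,0,0,0,100],[1,-3.5,0,0,0,0,100],[1,-3.5,0,0,0,0,100]]]';python3 d.py 433 71 110
```

```text
ee [651.9   9.3  23.9] rot [ 1.799e+02 -1.000e-01  9.000e+01] F [-0.1 -0.9 -2.8] open 32.0 t 12.35
d cm [ 0.04 -0.09  0.02] rotvec [ 0.003 -0.001 -0.   ]
time: 12.77
ee_pos: [0.6514, 0.0093, 0.033]
tcp_rot: [179.9, -0.1, 90.0]
wrist_force: [-0.2, -0.4, -0.7]
opening: 0.0552
time: 13.18
ee_pos: [0.5589, 0.0344, 0.109]
tcp_rot: [179.7, -0.1, 89.8]
wrist_force: [1.1, 0.5, 0.0]
opening: 0.0854
ee [558.9  34.4 109. ] rot [ 1.797e+02 -1.000e-01  8.980e+01] F [1.1 0.5 0. ] open 85.4 t 13.18
d cm [  3.63 -12.59  -0.16] rotvec [ 0.005 -0.001 -0.003]
```

```bash
python3 -m pendant '[[[1,-3.5,0,0.005,0,-0.003,100],[1,-3.5,0,0,0,0,100],[1,-3,0,0,0,0,100],[0.4,-1.4,0,0,0,0,100],[0,0,0,0,0,0,100]]]' >/dev/null;python3 -m pendant '[[[0,0,0,0,0,0,100],[0,0,0,0,0,0,100]]]'; python3 -c "
from h import *
KT=cam('wrist');im=bot.camera('wrist');print(fit(im,KT,'l',(.433,.071)))
KT=cam('scene');im=bot.camera('scene');print(fit(im,KT,'l',(.433,.071)))"; python3 d.py 433 71 30
```

```text
time: 13.77
ee_pos: [0.4369, 0.0706, 0.1159]
tcp_rot: [179.5, -0.1, 90.1]
wrist_force: [0.2, -1.4, 0.1]
opening: 0.0854
(array([433.5,  72.5]), np.float64(0.84))
(array([432.9,  71.4]), np.float64(0.92))
ee [437.2  70.5 115.5] rot [ 1.795e+02 -1.000e-01  9.010e+01] F [-0.6 -0.1 -1.2] open 85.6 t 13.87
d cm [ 0.03 -0.49  8.55] rotvec [ 0.008 -0.003  0.002]
```

```bash
python3 -m pendant '[[[0.1,-0.5,2,0.008,-0.003,0,100],[0,-0.1,3,0,0,0,100],[0.1,-0.2,2,0,0,0,100],[0.1,-0.2,1,0,0,0,100],[0,0,0,0,0,0,100]]]'>/dev/null;python3 d.py 433.3 72 10
```

```text
ee [431.9  72.4  33. ] rot [179.9   0.   89.9] F [-0.5 -0.6 -0.3] open 85.4 t 14.28
d cm [-0.03  0.14  2.3 ] rotvec [ 0.001  0.001 -0.002]
```

```bash
python3 -m pendant '[[[0,0.1,1,0.001,0,-0.002,100],[0,0,0.8,0,0,0,100],[0,0,0.3,0,0,0,100],[0,0,0,0,0,0,100]]]'>/dev/null;python3 d.py 433.3 72 10
```

```text
ee [435.1  72.   11.8] rot [179.9   0.   90. ] F [-1.2  0.4  0.2] open 84.9 t 14.62
d cm [-0.   -0.18  0.18] rotvec [ 0.001  0.001 -0.   ]
```

```bash
python3 -m pendant '[[[0,-0.2,0.1,0,0,0,70],[0,0,0,0,0,0,40],[0,0,0,0,0,0,25],[0,0,0,0,0,0,0],[0,0,0,0,0,0,0]]]' 60 >/dev/null;python3 -m pendant '[[[0,0,0,0,0,0,0],[0,0,0,0,0,0,0]]]' 70; python3 d.py 659 -95.2 110
```

```text
time: 15.2
ee_pos: [0.434, 0.0723, 0.0128]
tcp_rot: [179.8, 0.0, 90.0]
wrist_force: [0.4, 0.5, -1.9]
opening: 0.0382
ee [434.   72.3  12.8] rot [179.8   0.   90. ] F [ 0.4  0.5 -1.9] open 38.2 t 15.2
d cm [-16.74  22.54  -9.63] rotvec [ 0.004  0.    -0.   ]
```

```bash
python3 -m pendant '[[[0,0,-2,0,0,0,0],[0,0,-4,0,0,0,0],[0,0,-3,0,0,0,0],[-1.2,1.6,-0.5,0,0,0,0],[-2.2,3,0,0,0,0,0]]]' >/dev/null;  python3 -m pendant '[[[-2.2,3,0,0,0,0,0],[-2.2,3,0,0,0,0,0],[-2.2,3,0,0,0,0,0],[-2.2,3,0,0,0,0,0],[-1.6,2.2,0,0,0,0,0]]]' >/dev/null;python3 d.py 659 -95.2 70
```

```text
ee [623.8 -68.9 109. ] rot [-179.9    0.    90.4] F [ 0.3  0.7 -3.4] open 38.0 t 16.03
d cm [-2.66  3.51  3.89] rotvec [-0.002  0.     0.007]
```

```bash
python3 -m pendant '[[[-1.2,1.6,1,0,0,0,0],[-0.7,1,1,0,0,0.007,0],[-0.2,0.3,1,0,0,0,0],[0,0,0.5,0,0,0,0],[0,0,0,0,0,0,0]]]' >/dev/null; python3 -m pendant '[[[0,0,0,0,0,0,0],[0,0,0,0,0,0,0]]]'; python3 hand.py l 12.8;python3 d.py 659 -95.2 24.8
```

```text
time: 16.62
ee_pos: [0.655, -0.094, 0.0663]
tcp_rot: [-179.5, -0.0, 89.8]
wrist_force: [-0.1, 0.4, -4.1]
opening: 0.0381
ee [655.00173663 -93.95910687  66.26782728] wheel (array([655.7, -94.3]), np.float64(0.77)) rings []
ee [655.1 -93.9  66.7] rot [-179.5   -0.    89.8] F [ 0.4  0.4 -3.5] open 37.9 t 16.67
d cm [-0.14  0.42  4.18] rotvec [-0.008 -0.001 -0.003]
```

View pics/hand_l.png

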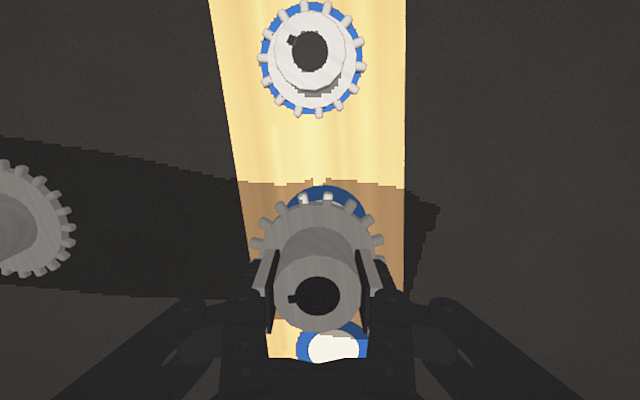

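Wheel m covers its ring evenly at (313,60). Wheel l is held level and centred in the hand.

```bash
python3 -m pendant '[[[-0.1,0.4,1.2,-0.008,0,-0.003,0],[0,0,1,0,0,0,0],[0,0,0.6,0,0,0,0],[0,0,0,0,0,0,0],[0,0,0,0,0,0,0]]]' >/dev/null; python3 d.py 659 -95.2 24.8
```

```text
ee [658.9 -93.   41.5] rot [179.8  -0.   90.1] F [-0.1  0.3 -3.4] open 38.1 t 17.08
d cm [-0.22 -0.    1.67] rotvec [ 0.004 -0.     0.002]
```

```bash
python3 -m pendant '[[[-0.2,0,0.7,0.004,0,0.002,0],[0,0,0.5,0,0,0,0],[0,0,0.2,0,0,0,0],[0,0,0,0,0,0,0]]]' >/dev/null; python3 d.py 659 -95.2 24.8
```

```text
ee [659.2 -95.1  27.4] rot [180.   0.  90.] F [-0.9 -0.7 -4.7] open 38.1 t 17.42
d cm [-0.01 -0.02  0.26] rotvec [ 0.001  0.    -0.   ]
```

```bash
python3 -m pendant '[[[0,0,0.3,0,0,0,0],[0,0,0.1,0,0,0,0],[0,0,0,0,0,0,0]]]' >/dev/null; python3 d.py 659 -95.2 24.8; python3 -m pendant '[[[0,0,0,0,0,0,50],[0,0,0,0,0,0,70],[0,0,0,0,0,0,70],[0,0,0,0,0,0,70],[0,0,-1,0,0,0,70]]]';  python3 -m pendant '[[[0,0,-3,0,0,0,80],[0,0,-3,0,0,0,100],[0,-2.5,-1,0,0,0,100],[0,-4,0,0,0,0,100],[0,-4,0,0,0,0,100]]]' >/dev/null;python3 d.py 431 -94 110
```

```text
ee [659.7 -95.2  25.1] rot [179.8   0.   90. ] F [ 0.2  0.4 -3.2] open 38.4 t 17.67
d cm [-0.   -0.07  0.03] rotvec [ 0.003  0.    -0.   ]
time: 18.08
ee_pos: [0.6601, -0.0953, 0.0353]
tcp_rot: [179.8, 0.0, 90.0]
wrist_force: [0.5, -0.2, -1.0]
opening: 0.0599
ee [558.1 -95.2 111. ] rot [1.795e+02 1.000e-01 9.010e+01] F [-0.8 -1.1  0.6] open 85.4 t 18.5
d cm [ 1.300e-01 -1.271e+01 -1.000e-02] rotvec [0.008 0.001 0.001]
```

```bash
python3 -m pendant '[[[0,-3.8,0,0.008,0,0,100],[0,-3.8,0,0,0,0,100],[0,-3,0,0,0,0,100],[0,-1.4,0,0,0,0,100],[0,0,0,0,0,0,100]]]' >/dev/null;python3 -m pendant '[[[0,0,0,0,0,0,100],[0,0,0,0,0,0,100]]]'>/dev/null; python3 -c "
from h import *
KT=cam('wrist');im=bot.camera('wrist');print(fit(im,KT,'xl',(.431,-.0945)))
KT=cam('scene');im=bot.camera('scene');print(fit(im,KT,'xl',(.431,-.0945)))"; python3 d.py 431 -94 30
```

```text
(array([431.5, -93.2]), np.float64(0.86))
(array([431.3, -94.9]), np.float64(0.9))
ee [429.7 -95.3 117.6] rot [179.4   0.2  90. ] F [-0.4 -0.1 -0.1] open 85.2 t 19.18
d cm [0.16 0.05 8.76] rotvec [0.01  0.004 0.   ]
```

```bash
python3 -m pendant '[[[0.15,0,2,0.01,0.004,0,100],[0,-0.1,3,0,0,0,100],[0,-0.2,2,0,0,0,100],[0,-0.2,1,0,0,0,100],[0,0,0,0,0,0,100]]]'>/dev/null;python3 d.py 431.3 -94 10
```

```text
ee [429.8 -93.8  35.1] rot [180.   -0.   90.1] F [-1.   1.2 -1. ] open 85.2 t 19.6
d cm [-0.02  0.15  2.51] rotvec [ 0.001 -0.001  0.002]
```

```bash
python3 -m pendant '[[[0,0,1.1,0.001,0,0.002,100],[0,0,0.9,0,0,0,100],[0,0,0.3,0,0,0,100],[0,0,0,0,0,0,100]]]'>/dev/null;python3 d.py 431.3 -94 10
```

```text
ee [431.7 -94.   11.6] rot [180.  -0.  90.] F [-0.3 -0.1 -1.1] open 85.2 t 19.93
d cm [-0.   -0.04  0.16] rotvec [ 0. -0.  0.]
```

```bash
python3 -m pendant '[[[0,0,0,0,0,0,70],[0,0,0,0,0,0,45],[0,0,0,0,0,0,30],[0,0,0,0,0,0,0],[0,0,0,0,0,0,0]]]' 80 >/dev/null;python3 -m pendant '[[[0,0,0,0,0,0,0],[0,0,0,0,0,0,0]]]' 80 >/dev/null; python3 d.py 667.2 -200 110
```

```text
ee [432.5 -94.2  13.6] rot [179.9   0.   90. ] F [ 1.9 -0.5 -1.7] open 43.7 t 20.52
d cm [-10.58  23.5   -9.58] rotvec [ 0.002  0.    -0.   ]
```

```bash
python3 -m pendant '[[[0,0,-2,0,0,0,0],[0,0,-4,0,0,0,0],[0,0,-3,0,0,0,0],[-0.8,1.8,-0.5,0,0,0,0],[-1.4,3,0,0,0,0,0]]]' >/dev/null;  python3 -m pendant '[[[-1.4,3.1,0,0,0,0,0],[-1.4,3.1,0,0,0,0,0],[-1.4,3.1,0,0,0,0,0],[-1.4,3.1,0,0,0,0,0],[-1,2.2,0,0,0,0,0]]]' >/dev/null;python3 d.py 667.2 -200 70
```

```text
ee [ 627.  -183.2  106. ] rot [-179.6   -0.2   90.1] F [-0.2  0.3 -6. ] open 44.1 t 21.35
d cm [-1.69  4.05  3.57] rotvec [-0.008 -0.003  0.002]
```

```bash
python3 -m pendant '[[[-0.8,1.8,1,-0.008,-0.003,0,0],[-0.4,1.2,1,0,0,0,0],[-0.1,0.4,0.7,0,0,0,0],[0,0,0.3,0,0,0,0],[0,0,0,0,0,0,0]]]' >/dev/null; python3 -m pendant '[[[0,0,0,0,0,0,0],[0,0,0,0,0,0,0]]]'>/dev/null; python3 hand.py xl 13.6;python3 d.py 667.2 -200 25.6
```

```text
ee [ 662.8 -197.8   66.8] rot [-1.795e+02 -1.000e-01  9.000e+01] F [-0.4 -0.2 -7.3] open 44.1 t 21.98
d cm [-0.23  0.48  4.11] rotvec [-0.009 -0.002  0.001]Traceback (most recent call last):
  File "hand.py", line 5, in <module>
    print("ee",o["ee_pos"]*1000,"wheel",fit(im,KT,nm,o["ee_pos"][:2],o["ee_pos"][2]-dz),"rings",rings("wrist",im,KT))
                                                                                                ~~~~~^^^^^^^^^^^^^^^
  File "h.py", line 22, in rings
    for c,h in zip(cs,hi[0]):
                      ~~^^^
TypeError: 'NoneType' object is not subscriptable
```

View pics/hand_xl.png

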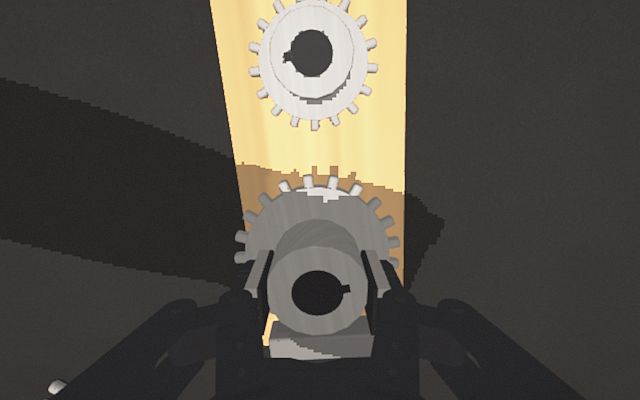

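Wheel l is on mark c; xl is level in the hand. Lowering it.

```bash
python3 -m pendant '[[[-0.2,0.4,1.2,-0.009,-0.002,0,0],[0,0,1,0,0,0,0],[0,0,0.5,0,0,0,0],[0,0,0,0,0,0,0],[0,0,0,0,0,0,0]]]' >/dev/null; python3 d.py 667.2 -200 25.6
```

```text
ee [ 666.1 -199.2   42.9] rot [179.8   0.   90.1] F [-0.4  0.4 -6.3] open 44.1 t 22.4
d cm [-0.08  0.1   1.73] rotvec [0.004 0.001 0.001]
```

```bash
python3 -m pendant '[[[-0.1,0.1,0.7,0.004,0,0,0],[0,0,0.5,0,0,0,0],[0,0,0.2,0,0,0,0],[0,0,0,0,0,0,0]]]' >/dev/null; python3 d.py 667.2 -200 25.6
```

```text
ee [ 667.5 -200.3   28.9] rot [1.80e+02 1.00e-01 9.01e+01] F [-0.3  0.2 -5.9] open 44.0 t 22.73
d cm [ 0.03 -0.03  0.33] rotvec [0.001 0.001 0.001]
```

```bash
python3 -m pendant '[[[0,0,0.3,0,0,0,0],[0,0,0.1,0,0,0,0],[0,0,0,0,0,0,0]]]' >/dev/null; python3 d.py 667.2 -200 25.6; python3 -m pendant '[[[0,0,0,0,0,0,55],[0,0,0,0,0,0,75],[0,0,0,0,0,0,75],[0,0,0,0,0,0,75],[0,0,-1,0,0,0,75]]]';  python3 -m pendant '[[[0,0,-3,0,0,0,80],[0,0,-4,0,0,0,80],[0,-3,-3,0,0,0,100],[0,-4,-1,0,0,0,100],[0,-4,0,0,0,0,100]]]' >/dev/null; python3 -m pendant '[[[0,-4,0,0,0,0,100],[0,-4,0,0,0,0,100],[0,-3,0,0,0,0,100],[0,-1,0,0,0,0,100],[0,0,0,0,0,0,100]]]'; cat > chk.py <<'E'
from h import *
M=dict(s=(.643,.1145),m=(.651,.0097),l=(.659,-.0952),xl=(.6672,-.200))
im=bot.camera("scene");KT=cam("scene");v=im[:,:,::-1].copy()
v=cv2.resize(v[200:340,150:410],None,fx=3,fy=3,interpolation=2)
t=np.linspace(0,6.283,60)
for k,p in M.items():
    D,H=SZ[k]
    for d,z,c in((D,.019,(0,0,255)),(H,.052,(0,200,0))):
        U=np.array([proj(KT,(p[0]+d/2000*np.cos(a),p[1]+d/2000*np.sin(a),z)) for a in t])
        cv2.polylines(v,[np.round(((U-[150,200])*3+1)).astype(np.int32)],True,c,1)
cv2.imwrite("pics/final.png",v)
E
python3 chk.py
```

```text
ee [ 668.  -200.4   25.8] rot [1.799e+02 1.000e-01 9.010e+01] F [ 0.2  0.2 -6.7] open 43.8 t 22.98
d cm [ 0.04 -0.08  0.02] rotvec [0.002 0.002 0.001]
time: 23.4
ee_pos: [0.6689, -0.2007, 0.0373]
tcp_rot: [179.7, 0.1, 90.1]
wrist_force: [-0.1, 0.1, -0.1]
opening: 0.0639
time: 24.23
ee_pos: [0.4323, -0.2005, 0.16]
tcp_rot: [179.0, 0.5, 90.2]
wrist_force: [-0.1, -0.3, 0.9]
opening: 0.0856
```

View pics/final.png

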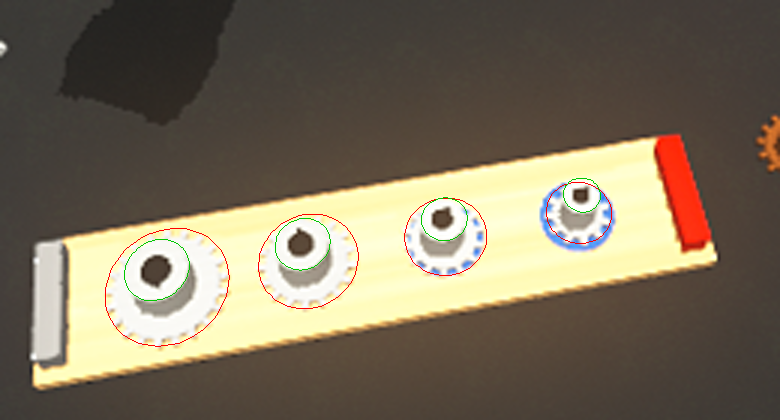

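The final overlay shows all four wheels on the predicted outlines for their marks: s next to red at (580,210), then m (445,235), l (308,260), and xl next to grey (167,287), all flat with hub up. The arm is clear.

```bash
python3 -c "
from h import *
im=bot.camera('side');KT=cam('side')
print([(d['confidence'],np.round(1000*ray(KT,d['uv'],0))) for d in bot.mark_of('side','oil_can')]);print(bot.get_obs()['time'],bot.job_done())"
```

```text
[(0.82, array([465., 419.]))]
the job is handed in; nothing more can be done
24.3833 None
```

The four wheels are set out in order of size. From the red end to the grey end they are wheel_s on mark_a, wheel_m on mark_b, wheel_l on mark_c and wheel_xl on mark_d. Each lies flat, hub up, and has been let go. I handed the job in at 24.4 s, with the arm clear of everything.

- **Placing:** in the last scene picture, each wheel's outline matched the outline predicted for its mark to within about 1–2 mm, judged by eye. The gripper's position at each release was also within about 2 mm of the mark.
- **Oil can:** it was not touched. The side camera puts it at (465, 419) mm, against (468, 419) mm at the start.
- **Checks that failed or disagreed:**
  - A numeric fit of wheel_s on its mark, from the scene picture right after placing, failed with a score of 0.29. The pale board upsets that method, so I judged the placed wheels from the pictures.
  - The in-hand fit of wheel_xl gave no result because the script crashed. I relied on the picture, which showed the wheel level.

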